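# Hang the lint roller in its ring

### The arm

A 6-joint arm with a two-finger parallel gripper is mounted at the origin on a cart in front of the work surface, level with it; the furniture and walls round the work are solid. World frame = base frame: x ahead of the robot, y to its left, z up, the work surface at z = 0. Lengths are in m, angles in rad, forces in N, time in s.
With the tool pointing down it reaches from about 0.3 to 0.775 m from the base axis. Payload 14.6 kg.
Tool frame: the origin (TCP) lies midway between the tips of the shut fingers; the grasp point (between the pads) lies 19 mm behind it; z points along the fingers, y is the line along which they close (so a half turn about z gives the same grasp; the last joint's range is limited). The gripper opens to 94 mm and grips with 3 to 60 N. Pads are 16 mm wide; open, the fingers measure 119 mm over their backs; the gripper's body (75 mm by 177 mm) begins 78 mm behind the grasp point.
Start: joints at [1.153, 0.3, 1.521, -0, 1.321, -0.067], TCP at [0.189, 0.516, 0.205] pointing down, gripper open.
Joint ranges: [-3.03, 3.03], [-0.79, 2.21], [0.23, 2.52], [-1.04, 4.18], [0, 3.07], [-2.55, 2.55]. Speed limits (rad/s): [2.22, 2.22, 2.57, 3.14, 3.14, 3.14].

### API

Orientations are given as a 3x3 rotation matrix whose columns are the frame's x, y, z axes.
In Python, from cell import arm, cams, finder gives the robot as it stands. Calls block until the motion is done:
- arm.reach(position, orientation): joint-space move of the TCP to a pose.
- arm.line_to(position, feed=0.15, orientation=None): straight line of the TCP; orientation=None keeps the orientation; feed is the mean speed in m/s.
- arm.movej(angles): joint-space move.
- arm.set_gripper(opening, f_grip=None): opening from 0.0 (shut) to 1.0 (fully open); f_grip is the grip in N (None keeps the last); returns when the fingers have stopped.
- arm.sleep(seconds).
- arm.inverse_kinematics(position, orientation): joint angles nearest the present ones, or None.
- cams.snapshot(name): name is "scene" or "top"; returns (picture, depth): 400x640x3 uint8, blue, green, red; 400x640 float32, m along the optical axis (not along the pixel's ray), 0 where there is no reading.
- cams.camera_model(name): a dict with "K" (3x3 intrinsics, pixels), "distortion" ([k1, k2, p1, p2, k3] as OpenCV has them; the pictures are not rectified), "R" (3x3) and "t" (3): a world point X has camera coordinates R X + t. Camera axes: x right, y down, z forward; pixel columns grow to the right and rows downward; lengths in m; the calibration is good to about 2 mm. A picture is of the moment at which its call begins. camera_model takes no time and is no camera call.
A pose or a line that the arm cannot do raises arm.Unreachable and nothing moves.
- arm.sign_off(): hands the job in; it is judged then, once.
Trained networks look in the newest picture that a camera, given by its name, has taken for a name from the list of things; names that differ only in an ending like _2 or _b are one class to them, and where a whole thing is asked for, a point or a joint stands for the part that bears it (a point fixed in the world has none). Each returns a list of dicts, best first, with "score" (0 to 1); they miss things now and then, are a little off and sometimes report something else, mostly with a low value. They report only what shows in the picture. A call takes as long as a camera call. They do not tell look-alikes from the thing itself.
- finder.trace(label, camera): "mask" (400x640 bool, what is visible of it) and "at" ([column, row] in pixels, amid what is visible of it).
- finder.tip_of(label, camera): "at" ([column, row] in pixels: a listed point, or the origin of a listed thing).
Readings, each from a call of its own:
- arm.get_clock(): time.
- arm.get_joint_positions(): joint angles.
- arm.get_qd(): joint speeds.
- arm.get_joint_torque(): joint torques, N m.
- arm.get_ee_pos(): TCP position.
- arm.get_eef_rot(): TCP orientation.
- arm.get_ft_force(): force on the tool from outside, world axes, zero at the start.
- arm.get_ft_torque(): the same for the moment, N m.
- arm.get_gripper_width(): opening from 0.0 (shut) to 1.0 (fully open).
- arm.get_grip_force(): force on a finger pad.
Only numpy, scipy, OpenCV 4.12 (cv2) and the standard library are available. Lean on these libraries where they do the work, as an engineer would, in place of code of your own. Each camera call takes 0.05 s, during which the arm holds its last target. There are 200 camera calls.

### The job

Take the lint roller out of the wooden block and hang it handle-down in the ring stand that fits it, the one with the narrower ring: its handle goes down through the ring and the sticky roll comes to rest in the ring's flared mouth. Leave it hanging there upright.

Things in the scene. Friction and masses are not known exactly. Their poses are not given: they have to be found in the camera images.
- roller_grip (a point): Lint roller, 230 mm long, upright, handle down, in a 60 mm deep socket of a wooden block (70x80x70 mm): white roll 50 mm in diameter, 104 mm long, on top; blue handle 20x29 mm below, its end 126 mm below the roll. The point is on the axis in the roll, 35 mm below its top end, 69 mm above its lower face, 195 mm above the handle's end; grip it there. Its z axis points down along the handle.
- narrow_ring_lip (a point): Centre of the top edge of the narrower of two steel ring stands, 139 mm above the counter. A fixed upright collar 26 mm high, open below: bore 42 mm, flared in its top 8 mm to 64 mm. The handle passes; the roll's lower face stops in the flare about 5 mm below this point, the handle's end clear of the counter. The slim post beside the ring is no higher than it.
- wide_ring_lip (a point): The same point of the other stand, of the same form and height but with a bore of 70 mm and a mouth of 92 mm: the whole roll falls through it, so it is the wrong one. The two stands and the block stand in any order from left to right.
Not all that is in view belongs to the job. Leave any turquoise look-alike of the part that bears narrow_ring_lip alone.

How it is judged:
By the outcome, as a careful person would: the job done as asked, in the order asked, and still so for the second after the job is handed in, with the robot touching nothing.
It also fails if it takes over 40 s, if anything falls off the work surface, if the arm or the gripper's body presses on something with over 40 N, if the wrist force passes 120 N, or if a joint passes its speed limit or range.

## Working session

There is one attempt and no reset: what is moved stays moved. The work goes in short steps, each a Python script; the robot and the scene stay as the last script left them, time stands still between calls to the robot, and variables do not carry over. Pictures are saved under pics/ and viewed, at most 10 in all, crops included, and the job is handed in when it is done.

```bash
mkdir -p pics; ls; python3 - <<'E'
from cell import arm,cams,finder
import cv2,numpy as np
ims=[]
for c in ("scene","top"):
    p,d=cams.snapshot(c); cv2.imwrite(f"pics/{c}0.png",p); np.save(f"{c}.npy",d)
    m=cams.camera_model(c); print(c,np.round(-m["R"].T@m["t"],3),np.round(m["R"][2],2),m["K"][0][0])
    for l in ("roller_grip","narrow_ring_lip","wide_ring_lip"):
        print(l,[(np.round(r["at"]),round(r["score"],2)) for r in finder.tip_of(l,c)][:4],[(np.round(r["at"]),round(r["score"],2),int(r["mask"].sum())) for r in finder.trace(l,c)][:4])
    ims.append(p)
print(arm.get_clock())
E
```

```text
pics
scene [-0.596 -0.827  1.097] [ 0.66  0.46 -0.59] 488.9921768348785
roller_grip [(array([300., 175.]), 0.82)] [(array([302., 180.]), 0.73, 549)]
narrow_ring_lip [(array([324., 233.]), 0.92), (array([439., 231.]), 0.89), (array([362., 206.]), 0.69)] [(array([328., 236.]), 0.95, 458), (array([442., 235.]), 0.87, 454), (array([366., 213.]), 0.83, 419)]
wide_ring_lip [(array([265., 157.]), 0.8)] [(array([272., 157.]), 0.66, 379)]
top [ 0.183 -0.1    1.553] [ 0.19 -0.01 -0.98] 476.23629719273913
roller_grip [(array([288., 196.]), 0.57)] [(array([289., 197.]), 0.51, 314)]
narrow_ring_lip [(array([358., 184.]), 0.86), (array([347., 240.]), 0.66), (array([439., 176.]), 0.57)] [(array([342., 235.]), 0.86, 421), (array([439., 170.]), 0.75, 458), (array([353., 183.]), 0.59, 395)]
wide_ring_lip [(array([208., 169.]), 0.77)] [(array([212., 163.]), 0.89, 632)]
0.7
```

View pics/scene0.png

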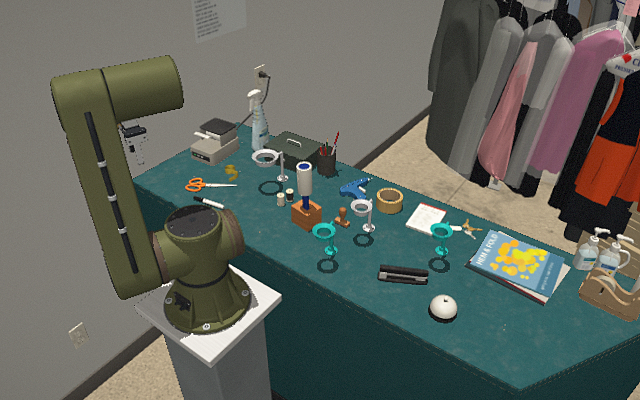

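View pics/top0.png

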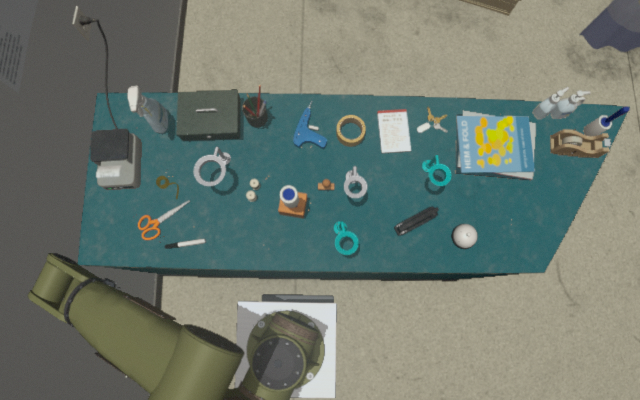

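```bash
cat > h.py <<'E'
import cv2,numpy as np
from cell import arm,cams,finder
from scipy.optimize import least_squares
def ray(c,uv):
    m=cams.camera_model(c);K=np.array(m["K"]);R=np.array(m["R"]);t=np.array(m["t"])
    n=cv2.undistortPoints(np.float64(uv).reshape(-1,1,2),K,np.array(m["distortion"])).reshape(-1,2)
    return -R.T@t, np.c_[n,np.ones(len(n))], R
def plane(c,uv,z):
    o,n,R=ray(c,uv); d=n@R; return o+d*((z-o[2])/d[:,2])[:,None]
def cloud(c,depth,mask):
    v,u=np.nonzero(mask&(depth>0)); o,n,R=ray(c,np.c_[u,v]); return o+(n*depth[v,u][:,None])@R, np.c_[u,v]
def circ(P,r=None):
    f=lambda q:np.hypot(*(P[:,:2]-q[:2]).T)-(q[2] if r is None else r)
    s=least_squares(f,[*np.median(P[:,:2],0),.03],loss="soft_l1",f_scale=.002); return s.x,np.sqrt(np.median(s.fun**2))
def project(c,X):
    m=cams.camera_model(c);R=np.array(m["R"]);t=np.array(m["t"])
    return cv2.projectPoints(np.float64(X).reshape(-1,3),cv2.Rodrigues(R)[0],t,np.array(m["K"]),np.array(m["distortion"]))[0].reshape(-1,2)
E
python3 - <<'E'
from h import *
B={}
for c,nr in (("scene",(362,206)),("top",(357,184))):
    p,d=cams.snapshot(c)
    print(c,"tip narrow",plane(c,[nr],.139).round(4))
    for l in ("narrow_ring_lip","wide_ring_lip","roller_grip"):
        for r in finder.tip_of(l,c): print(c,l,np.round(r["at"],1),plane(c,[r["at"]],.205 if l[0]=="r" else .139).round(4)[0])
        for r in finder.trace(l,c):
            P,uv=cloud(c,d,r["mask"])
            if l[0]!="r":
                k=np.abs(P[:,2]-.137)<.006
                if k.sum()>20: print("  rim",r["at"],k.sum(),[np.round(x,4) for x in circ(P[k])])
            else:
                k=(P[:,2]>.15)&(P[:,2]<.23); print("  roll",k.sum(),[np.round(x,4) for x in circ(P[k],.025)] if k.sum()>20 else "", "zmax",np.percentile(P[:,2],98))
                k=P[:,2]>.232
                if k.sum()>10: print("  top",k.sum(),P[k].mean(0).round(4),[np.round(x,4) for x in circ(P[k])])
    u,v=nr; a=cv2.resize(p[v-50:v+40,u-90:u+60],None,fx=4,fy=4,interpolation=cv2.INTER_CUBIC); B[c]=a[:,:]
cv2.imwrite("pics/crop1.png",cv2.resize(np.vstack([B["scene"],B["top"]]),(500,600)))
E
```

```text
scene tip narrow [[ 0.5002 -0.2132  0.139 ]]
scene narrow_ring_lip [439.8 229.2] [ 0.5446 -0.4674  0.139 ]
scene narrow_ring_lip [361.8 206.4] [ 0.498  -0.2138  0.139 ]
scene narrow_ring_lip [322.1 232.8] [ 0.3162 -0.1873  0.139 ]
  rim [440.6, 235.2] 156 [array([ 0.5435, -0.47  ,  0.0292]), np.float64(0.0032)]
  rim [326.2, 236.3] 166 [array([ 0.3284, -0.183 ,  0.0295]), np.float64(0.003)]
  rim [365.8, 211.1] 134 [array([ 0.501 , -0.2094,  0.0289]), np.float64(0.0034)]
scene wide_ring_lip [265.2 154.6] [0.5505 0.2428 0.139 ]
  rim [269.1, 158.4] 146 [array([0.5451, 0.241 , 0.0433]), np.float64(0.0037)]
scene roller_grip [304.6 170.7] [ 0.4734 -0.0016  0.205 ]
  roll 286 [array([ 0.4242, -0.0421,  0.03  ]), np.float64(0.0052)] zmax 0.23973579345285803
  top 124 [ 0.4522 -0.0136  0.2366] [array([ 0.4512, -0.0143,  0.0194]), np.float64(0.0038)]
top tip narrow [[ 0.5091 -0.2156  0.139 ]]
top narrow_ring_lip [342.6 240.9] [ 0.3344 -0.1733  0.139 ]
top narrow_ring_lip [352.8 187.7] [ 0.4973 -0.2028  0.139 ]
top narrow_ring_lip [441.  176.7] [ 0.5378 -0.476   0.139 ]
  rim [340.6, 235.5] 201 [array([ 0.3289, -0.1832,  0.0285]), np.float64(0.003)]
  rim [436.8, 168.3] 215 [array([ 0.545 , -0.4708,  0.0295]), np.float64(0.0031)]
  rim [350.9, 180.9] 231 [array([ 0.5012, -0.2093,  0.0295]), np.float64(0.0033)]
  rim [212.5, 159.3] 335 [array([0.545 , 0.2393, 0.0438]), np.float64(0.0033)]
top roller_grip [283.8 196. ] [0.4542 0.0012 0.205 ]
  roll 65 [array([ 0.455 , -0.0133,  0.03  ]), np.float64(0.0005)] zmax 0.24218315354408798
  top 226 [ 0.4525 -0.0135  0.2367] [array([ 0.4525, -0.0138,  0.0176]), np.float64(0.0044)]
```

View pics/crop1.png

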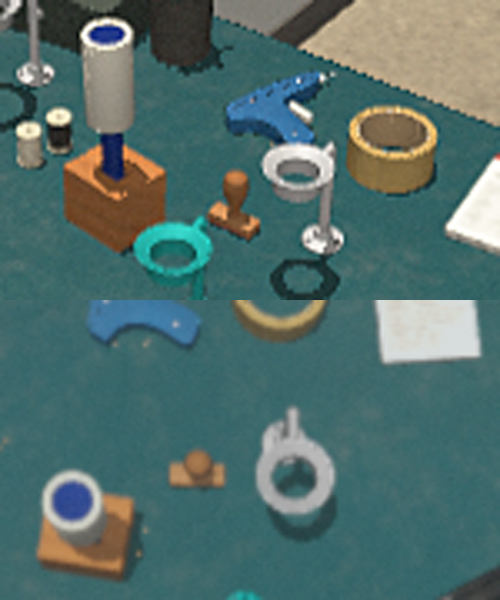

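The narrow steel ring is the one at scene (362,206) / top (355,183): grey, with a mean rim radius of 29 mm. Scene (324,233) and (439,231) are turquoise look-alikes. Scene (265,157) is steel but has a mean rim radius of 43 mm, so it's the wide one. The crop confirms the grey narrow ring and the roller in its block. Next I pick up the roller.

```bash
python3 - <<'E'
from h import *
print(arm.get_eef_rot())
def rot(a): # closing direction angle a
    y=np.array([np.cos(a),np.sin(a),0]);z=np.array([0,0,-1.]);return np.c_[np.cross(y,z),y,z]
best=None
for a in np.arange(-180,180,30):
    R=rot(np.radians(a)); qs=[arm.inverse_kinematics(p,R) for p in ([.4535,-.0136,.186],[.4535,-.0136,.345],[.501,-.2094,.345],[.501,-.2094,.184])]
    print(a,[None if q is None else np.round(q,2).tolist() for q in (qs[0],qs[2])],qs[1] is not None,qs[3] is not None)
E
```

```text
[[-9.39105143e-01  3.43629932e-01 -1.43425407e-05]
 [ 3.43629932e-01  9.39105143e-01 -2.23252361e-06]
 [ 1.27019918e-05 -7.02510071e-06 -1.00000000e+00]]
-180 [None, None] False False
-150 [[-0.11, 0.1, 1.81, -0.0, 1.23, 2.51], [-0.46, 0.22, 1.3, -0.0, 1.62, 2.15]] True True
-120 [[-0.11, 0.1, 1.81, -0.0, 1.23, 1.98], [-0.46, 0.22, 1.3, -0.0, 1.62, 1.63]] True True
-90 [[-0.11, 0.1, 1.81, -0.0, 1.23, 1.46], [-0.46, 0.22, 1.3, -0.0, 1.62, 1.11]] True True
-60 [[-0.11, 0.1, 1.81, -0.0, 1.23, 0.94], [-0.46, 0.22, 1.3, -0.0, 1.62, 0.58]] True True
-30 [[-0.11, 0.1, 1.81, -0.0, 1.23, 0.41], [-0.46, 0.22, 1.3, -0.0, 1.62, 0.06]] True True
0 [[-0.11, 0.1, 1.81, -0.0, 1.23, -0.11], [-0.46, 0.22, 1.3, -0.0, 1.62, -0.46]] True True
30 [[-0.11, 0.1, 1.81, -0.0, 1.23, -0.63], [-0.46, 0.22, 1.3, -0.0, 1.62, -0.99]] True True
60 [[-0.11, 0.1, 1.81, -0.0, 1.23, -1.16], [-0.46, 0.22, 1.3, -0.0, 1.62, -1.51]] True True
90 [[-0.11, 0.1, 1.81, -0.0, 1.23, -1.68], [-0.46, 0.22, 1.3, -0.0, 1.62, -2.03]] True True
120 [[-0.11, 0.1, 1.81, -0.0, 1.23, -2.21], None] True False
150 [None, None] False False
```

```bash
cat >> h.py <<'E'
R0=np.c_[[0,-1.,0],[1.,0,0],[0,0,-1.]]
R0[:,0]=np.cross(R0[:,1],R0[:,2])
E
python3 - <<'E'
from h import *
arm.line_to([.189,.516,.33],feed=.25)
arm.reach([.453,-.0137,.33],R0)
arm.set_gripper(1.0)
arm.line_to([.453,-.0137,.186],feed=.12)
print(arm.get_ft_force())
arm.set_gripper(0.0,f_grip=25)
print("w",arm.get_gripper_width()*94,arm.get_grip_force(),arm.get_ft_force(),arm.get_ft_torque())
arm.line_to([.453,-.0137,.216],feed=.04); print(arm.get_ft_force())
arm.line_to([.453,-.0137,.350],feed=.1)
print(arm.get_ft_force(),arm.get_ft_torque(),arm.get_gripper_width()*94,arm.get_clock())
p,d=cams.snapshot("scene");cv2.imwrite("pics/lift.png",cv2.resize(p[100:280,200:420],None,fx=3,fy=3))
E
```

```text
[-0.41571     0.21386187  0.31622898]
w 51.17989865986747 24.71535484627566 [ 4.1790146  -0.32106145 -2.49811607] [-0.05542528 -1.31043681 -0.01722562]
[ 1.74136393  0.11284555 -0.14292349]
[ 0.83936494  0.14374233 -1.44270686] [-0.07778758  0.09881241 -0.03093677] 49.6637059246246 8.8833
```

View pics/lift.png

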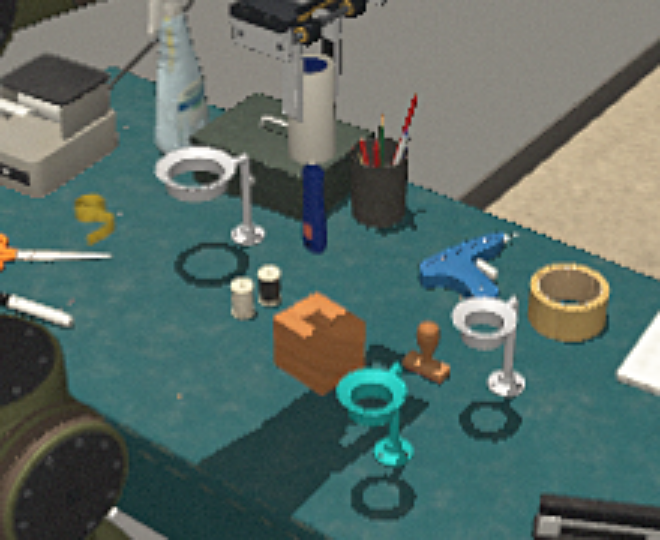

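Clean lift: the roller hangs below the gripper, with its handle end near full-frame (305,182). Next I move it over the narrow ring and measure where the handle is relative to the ring.

```bash
python3 - <<'E'
from h import *
arm.line_to([.501,-.2094,.350],feed=.15)
arm.sleep(.4)
tcp=arm.get_ee_pos(); print(tcp)
for c in ("scene","top"):
    p,d=cams.snapshot(c); np.savez(f"hov_{c}.npz",p=p,d=d)
    P,uv=cloud(c,d,np.ones(d.shape,bool))
    px=p[uv[:,1],uv[:,0]].astype(int)
    near=np.hypot(P[:,0]-tcp[0],P[:,1]-tcp[1])<.05
    for lo,hi in ((.18,.21),(.21,.24),(.24,.27),(.27,.29),(.31,.34)):
        k=near&(P[:,2]>lo)&(P[:,2]<hi); print(c,lo,k.sum(),P[k].mean(0).round(4) if k.any() else "")
    k=near&(np.abs(P[:,2]-.137)<.006)
    if k.sum()>10: print("ring",k.sum(),circ(P[k]))
    # silhouette: midline of blue handle vs predicted axis
    hsv=cv2.cvtColor(p,cv2.COLOR_BGR2HSV)
    axis=project(c,[[tcp[0],tcp[1],z] for z in (.185,.20,.22,.24,.26,.28,.29,.31,.33,.36)])
    print(axis.round(1).tolist())
p=np.load("hov_scene.npz")["p"]; a=project("scene",[[tcp[0],tcp[1],z] for z in (.139,.36)])
for (u,v) in a: print(u,v)
u,v=a.mean(0).astype(int); cr=cv2.resize(p[v-60:v+70,u-60:u+60],None,fx=4.5,fy=4.5,interpolation=cv2.INTER_CUBIC)
cv2.imwrite("pics/hov.png",cr); print("origin",u-60,v-60)
E
```

```text
[ 0.50100708 -0.20927225  0.35006459]
scene 0.18 67 [ 0.4952 -0.2148  0.1959]
scene 0.21 69 [ 0.4963 -0.2147  0.2245]
scene 0.24 57 [ 0.4964 -0.2134  0.2538]
scene 0.27 32 [ 0.4967 -0.2122  0.2761]
scene 0.31 142 [ 0.4848 -0.2181  0.3254]
ring 141 (array([ 0.50154953, -0.20838668,  0.02915509]), np.float64(0.0035845957936087927))
[[362.0, 193.9], [362.3, 190.1], [362.7, 184.9], [363.1, 179.6], [363.5, 174.3], [363.9, 168.9], [364.2, 166.1], [364.6, 160.5], [365.0, 154.9], [365.7, 146.3]]
top 0.18 0 
top 0.21 0 
top 0.24 0 
top 0.27 0 
top 0.31 0 
[[356.1, 183.2], [356.6, 182.0], [357.1, 180.4], [357.7, 178.8], [358.3, 177.1], [358.9, 175.4], [359.2, 174.5], [359.9, 172.7], [360.5, 170.9], [361.6, 168.0]]
361.09253041220336 205.43443291052847
365.68132172030687 146.26856540379342
origin 303 115
```

View pics/hov.png

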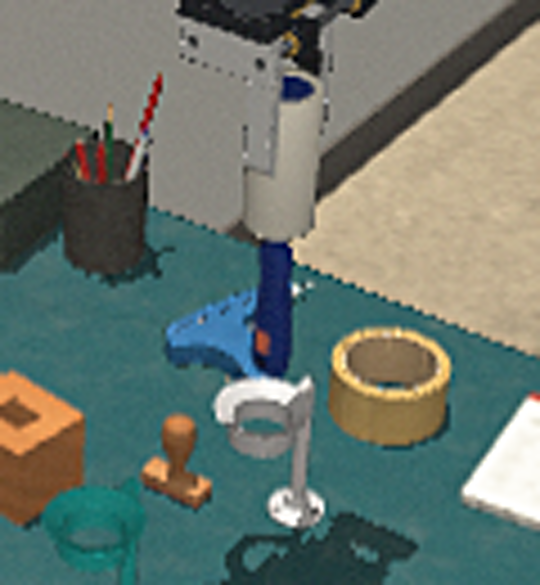

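```bash
python3 - <<'E'
from h import *
p=cv2.imread("pics/top0.png"); s=cv2.cvtColor(p,cv2.COLOR_BGR2HSV)[...,1]
for nm,c0 in (("narrow",(355,183)),):
    m=np.zeros(s.shape,np.uint8); cv2.circle(m,c0,26,1,-1); m&=((s<90)&(p[...,2]>100)).astype(np.uint8)
    cs,_=cv2.findContours(m,cv2.RETR_EXTERNAL,cv2.CHAIN_APPROX_NONE); k=max(cs,key=len).reshape(-1,2)
    print(nm,len(k),circ(plane("top",k,.139)))
z=np.load("hov_scene.npz"); p,d=z["p"].astype(int),z["d"]
P,uv=cloud("scene",d,np.ones(d.shape,bool))
near=np.hypot(P[:,0]-.501,P[:,1]+.2093)<.045
for lo,hi in ((.18,.2),(.2,.22),(.22,.24),(.24,.26),(.29,.31)):
    off=[]
    k=near&(P[:,2]>lo)&(P[:,2]<hi)
    for v in np.unique(uv[k,1]):
        u=uv[k&(uv[:,1]==v),0]; zz=P[k&(uv[:,1]==v),2].mean()
        off.append((u.min()+u.max())/2-project("scene",[[.501,-.2093,zz]])[0,0])
    print(lo,np.round(off,1),u.max()-u.min()+1)
E
```

```text
narrow 79 (array([ 0.50819103, -0.20894025,  0.03908673]), np.float64(0.0032024761554578715))
0.18 [-3.3 -2.8  0.8  0.8  0.9  0.4  1.   2.1] 3
0.2 [0.4 0.4 0.4 0.5 1.1 1.6 2.1 1.7] 1
0.22 [0.4 0.5 0.5 0.5 0.6 0.7 1.7 2.3] 3
0.24 [-2.5  0.5  0.   0.6  0.2  0.2  0.3  0.9] 5
0.29 [-0.1 -0.   0.   0.1  0.6  0.2] 6
```

```bash
python3 - <<'E'
from h import *
x,y=.5003,-.2083
arm.line_to([x,y,.335],feed=.08)
f0=np.array(arm.get_ft_force()); print(f0)
for z in (.318,.305,.295,.285,.27,.25,.23,.21,.2):
    arm.line_to([x,y,z],feed=.06); f=np.array(arm.get_ft_force())-f0
    print(z,f.round(1),np.round(arm.get_ft_torque(),2))
    if np.linalg.norm(f)>12: break
print(arm.get_clock())
p,d=cams.snapshot("scene"); cv2.imwrite("pics/in.png",cv2.resize(p[110:240,300:430],None,fx=4,fy=4,interpolation=cv2.INTER_CUBIC))
E
```

```text
[ 0.16198023  0.12770811 -1.6872793 ]
0.318 [-0.9  0.6  1.2] [-0.06  0.05  0.06]
0.305 [-0.  -0.5  0.3] [-0.03  0.04  0.  ]
0.295 [-0.3 -0.9  0.2] [-0.09  0.05  0.01]
0.285 [ 0.7 -0.3 -0. ] [-0.11  0.05 -0.07]
0.27 [0.2 0.4 0.3] [-0.08 -0.03  0.01]
0.25 [ 1.2 -0.  -1. ] [0.   0.07 0.05]
0.23 [-0.1  0.2  1. ] [-0.05  0.06  0.01]
0.21 [0.8 0.  0.3] [-0.07  0.1   0.03]
0.2 [ 0.1 -0.2  0.3] [-0.07  0.09  0.01]
14.8667
```

View pics/in.png

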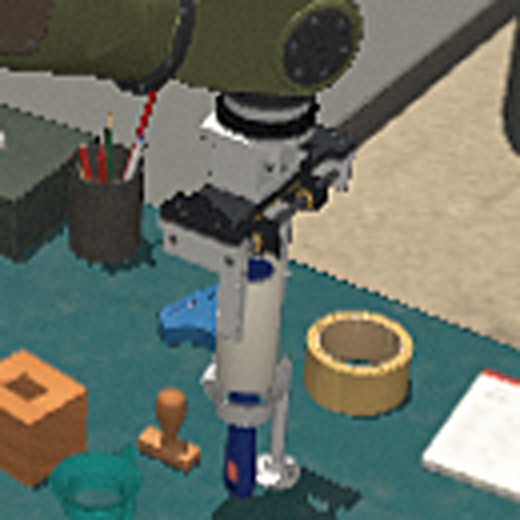

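The handle is through the narrow ring, showing below it around crop (240,460), and the roll is just above the flare. I'll lower it until it seats, then release.

```bash
python3 - <<'E'
from h import *
x,y=.5003,-.2083
f0=np.array(arm.get_ft_force())
for z in np.arange(.197,.176,-.0015):
    arm.line_to([x,y,z],feed=.03); f=np.mean([arm.get_ft_force() for _ in range(4)],0)-f0
    print(round(z,4),f.round(1))
    if f[2]>4: break
arm.set_gripper(.75,f_grip=10)
arm.set_gripper(1.0)
arm.sleep(.3)
arm.line_to([x,y,.30],feed=.1)
arm.line_to([x-.15,y+.15,.36],feed=.25)
arm.sleep(.3); print(arm.get_clock(),arm.get_ft_force())
B=[]
for c in ("scene","top"):
    p,d=cams.snapshot(c); u,v=project(c,[[x,y,.17]])[0].astype(int); B.append(cv2.resize(p[v-50:v+60,u-50:u+50],(400,440),interpolation=cv2.INTER_CUBIC))
    P,uv=cloud(c,d,np.ones(d.shape,bool)); k=(np.hypot(P[:,0]-x,P[:,1]-y)<.06)&(P[:,2]>.225)&(P[:,2]<.26)
    print(c,P[k].mean(0),np.percentile(P[k,2],95))
cv2.imwrite("pics/done.png",np.hstack(B))
E
```

```text
0.197 [ 0.2 -0.5  0.7]
0.1955 [-0.3  0.6  0.2]
0.194 [-0.2  1.3  0.7]
0.1925 [ 0.3  0.8 -0.4]
0.191 [ 0.5 -0.4 -0.4]
0.1895 [0.6 1.3 0.4]
0.188 [-0.   0.4  0.6]
0.1865 [2.5 0.8 4.4]
20.95 [-0.51702436 -0.06279246  0.61146718]
scene [ 0.49748892 -0.21201703  0.23507678] 0.23971750844158213
top [ 0.50082197 -0.20926211  0.23548993] 0.24057285583720625
```

View pics/done.png

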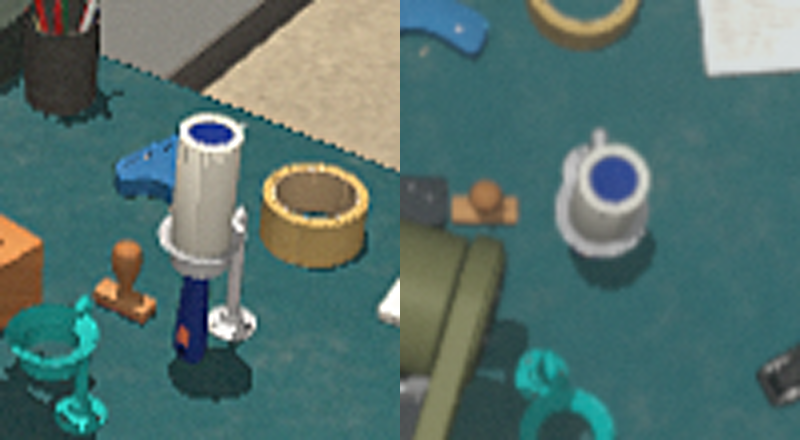

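The roller hangs upright in the narrow steel ring. Its top is at about 0.239 m (0.238 expected), centred over the ring, and the gripper is clear of it.

```bash
python3 -c "
from cell import arm
print(arm.sign_off())"
```

```text
the job is handed in; nothing more can be done
None
```

The lint roller is hanging upright, handle down, in the narrower steel ring stand, with the roll seated in the flare; I handed the job in about 21 s into the 40 s limit.

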